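# Lock the T-head anchor in the slotted bed

## Task

On this soil-testing bench, fit the hold-down anchor with the bar-shaped (T) head to the slotted bed: lower its head through the slot until it is down inside, then twist it a quarter turn so the head lies square across the slot, locked under the lips. Leave it standing upright on the floor of the slot, let go, and leave the look-alike with the round foot where it stands.

Things in the scene. Friction and masses are not known exactly. Their poses are not given: they have to be found in the camera images.
- anchor: Loose T-head anchor, 0.16 kg, upright on its head on the bench. Bottom up: dark steel bar head 54 (x) x 20 (y) x 12 mm high; neck 12 mm diameter to 40 mm height; aluminium grip 36 (x) x 14 (y) mm, 40 to 74 mm high, parallel to the head. Origin: centre of the underside; x along the head, z up; a half turn changes nothing. Grip the flats (along y) 40 mm or more up, so the fingers clear the bed.
- bed: Fixed aluminium block 160 (x) x 96 (y) x 32 mm high. Origin: centre of underside; x along the slot, z up. Central slot open on top, 116 (x) x 34 (y) mm, ends closed. Its lips span heights 24 to 32 mm; the cavity below is 116 x 72 mm, floor at 6 mm height. The anchor's head enters only lengthwise, stands on the floor 6 mm below the lips and then turns freely either way: no stop or detent.
- foot: Levelling foot, a bystander: same grip and neck as the anchor, but on a round dark steel disc 54 mm in diameter x 12 mm high. Loose, upright on the bench; it and the anchor may be in either place. Origin: centre of its underside; x along its grip, z up.

How it is judged:
On the way:
1. the anchor's head is down inside the slot, below the lips, still lying along the slot (z of anchor in the frame of bed below 0.014 m and x of anchor in the frame of bed between -0.04 and 0.04 m and y of anchor in the frame of bed between -0.015 and 0.015 m and angle between the x axis of anchor and the x axis of bed, either way round below 0.4 rad), for 0.1 s.
At the end, for the whole second after the job is handed in: The anchor stands at rest, upright within 8 degrees, its head on the slot's floor (within 4 mm), within 50 mm of the slot's middle and 15 mm of its centre line, lying across the slot within 20 degrees; the round-footed levelling foot stands upright within 30 mm of where it was (z of anchor in the frame of bed between 0.002 and 0.01 m and x of anchor in the frame of bed between -0.05 and 0.05 m and y of anchor in the frame of bed between -0.015 and 0.015 m and angle between the x axis of anchor and the y axis of bed, either way round below 0.35 rad and angle between each of anchor, foot's own z axis and vertical below 0.15 rad and linear speed of anchor below 0.02 m/s and distance of foot from where it was at the start of the episode below 0.03 m); the robot touches nothing.
It fails at once if the levelling foot is knocked over or carried off (angle between foot's own z axis and vertical above 0.6 rad or distance of foot from where it was at the start of the episode above 0.06 m).
It also fails if it takes over 45 s, if anything falls off the work surface, if the arm or the gripper's body presses on something with over 40 N, if the wrist force passes 120 N, or if a joint passes its speed limit or range.

## Robot

A 6-joint arm with a two-finger parallel gripper is mounted at the origin on the work surface. World frame = base frame: x ahead of the robot, y to its left, z up, the work surface at z = 0. Lengths are in m, angles in rad, forces in N, time in s.
With the tool pointing down it reaches from about 0.4 to 0.825 m from the base axis. Payload 7 kg.
Tool frame: the origin (TCP) lies midway between the tips of the shut fingers; the grasp point (between the pads) lies 19 mm behind it; z points along the fingers, y is the line along which they close (so a half turn about z gives the same grasp; the last joint's range is limited). The gripper opens to 88 mm and grips with 3 to 60 N. Pads are 19 mm wide; open, the fingers measure 130 mm over their backs; the gripper's body (78 mm by 193 mm) begins 47 mm behind the grasp point.
Start: joints at [-0.922, 0.359, 0.012, 0, -1.224, -0.288], TCP at [0.238, -0.632, 0.227] pointing down, gripper open.
Joint ranges: [-3.07, 3.07], [-1.43, 2.12], [-1.02, 1.25], [-3.03, 1.67], [-3.05, -0], [-3.03, 3.03]. Speed limits (rad/s): [2.39, 2.39, 3.01, 3.14, 3.14, 3.14].

## Interface

Orientations are given as [roll, pitch, yaw] about the fixed x, y, z axes, in that order (R = Rz(yaw) Ry(pitch) Rx(roll)).
In Python, from station import get_state, grab_frame, calibration, job_done, boxes_of, regions_of, spot_point gives the robot as it stands. The module is installed in compiled form; this text tells all that it offers.
- The arm moves only by the tool arm_command, never from a script. Its argument "commands" is a list of rows, each an object of numbers: "tx", "ty", "tz": the shift along the tool's x, y, z each as a share of 25 cm, from -1 to 1; "twist": the turn about the tool's z as a share of 180 degrees, from -1 to 1. A call has exactly 8 rows; each row is the pose to reach, as a shift and turn from the pose commanded when the call began, along the tool's axes at that moment, turning the shorter way round; what a row does not reach only later rows make up. A row lasts 1/12 s, in which the tool goes at most 41.7 mm and 7.16 degrees, less where a joint would pass 70% of its speed; a pose out of reach is approached as far as the arm can. A call with a number of a shift or a turn outside -1 to 1 is refused whole. A call with a gripper value outside its range is refused whole. "claw" is the opening, from 0 (shut) to 1 (fully open), set as the call begins (left out, the last holds). The fingers move at their own pace and stop on an object; "grip_force" is the grip in N (left out, the last holds). Time passes only in rows, so rows that repeat a pose let the fingers close, or fill a call up. It gives the time, the measured TCP pose, the force, the opening and the grip force at its end, in the units of the state.
- get_state(): the state, without advancing time (a new reading comes with each control period).
- grab_frame(name): name is "side" or "top" or "wrist"; returns the picture (420x560x3 uint8, red, green, blue); there is no depth.
- calibration(name): a dict with "camera_matrix" (3x3 intrinsics, pixels), "extrinsics" (4x4, takes a point from camera to world coordinates). Camera axes: x right, y down, z forward; pixel columns grow to the right and rows downward; lengths in m; the calibration is good to about 2 mm. A picture is of the moment at which its call begins: read the wrist's pose just before it. calibration takes no time and is no camera call; for the wrist camera it gives the pose at the moment of the call.
- job_done(): hands the job in; it is judged then, once.
Trained networks look in the newest picture that a camera, given by its name, has taken for a name from the list of things; names that differ only in an ending like _2 or _b are one class to them, and where a whole thing is asked for, a point or a joint stands for the part that bears it (a point fixed in the world has none). Each returns a list of dicts, best first, with "score" (0 to 1); they miss things now and then, are a little off and sometimes report something else, mostly with a low value. They report only what shows in the picture. A call takes as long as a camera call.
- boxes_of(query, camera): "rect" ([left, top, right, bottom] in pixels, round what is visible of it).
- regions_of(query, camera): "region" (420x560 bool, what is visible of it) and "rect" ([left, top, right, bottom] in pixels, round what is visible of it).
- spot_point(query, camera): "uv" ([column, row] in pixels: a listed point, or the origin of a listed thing).
The state is a dict: "t": time; "q": joint angles; "qd": joint speeds; "joint_efforts": joint torques, N m; "eef_pos": TCP position; "ee_rot": TCP orientation; "force": force on the tool from outside, world axes, zero at the start; "moment": the same for the moment, N m; "width": finger opening in m; "gripper_force": force on a finger pad.
Only numpy, scipy, OpenCV 4.12 (cv2) and the standard library are available. Lean on these libraries where they do the work, as an engineer would, in place of code of your own. Each camera call takes 0.05 s, during which the arm holds its last target. There are 200 camera calls.

## Working session

There is one attempt and no reset: what is moved stays moved. The work goes in short steps, Python scripts to look and compute and a tool call to move; the robot and the scene stay as the last step left them, time stands still between calls to the robot, and variables do not carry over. Pictures are saved under pics/ and viewed, at most 10 in all, crops included, and the job is handed in when it is done.

Besides the shell and the picture viewer there is one more tool, called after ">>>" as a command line: name --argument value ..., lists and objects as JSON in quotes. arm_command: Moves the arm, as the interface text tells. Shift numbers are shares of 25 cm and turn numbers shares of 180 degrees, none past 1 either way. Its arguments: {"type":"object","properties":{"commands":{"type":"array"},"claw":{"type":"number"},"grip_force":{"type":"number"}},"required":["commands"]}

```bash
mkdir -p pics; cat > h.py <<'E'
import numpy as np, cv2
from station import *
def ray(cam,uv,z):
    c=calibration(cam);K=np.array(c["camera_matrix"]);T=np.array(c["extrinsics"])
    d=T[:3,:3]@np.linalg.solve(K,[uv[0],uv[1],1.]);o=T[:3,3]
    return o+d*(z-o[2])/d[2]
def save(cam,name):
    im=grab_frame(cam);cv2.imwrite(f"pics/{name}.png",im[:,:,::-1]);return im
E
python3 - <<'E'
from h import *
s=get_state();print(s)
a=save("top","t0");b=save("side","s0")
cv2.imwrite("pics/ts.png",cv2.resize(np.vstack([a,b]),(800,600*1) if 0 else (448,600))[:,:,::-1])
for cam in("top","side"):
  for q in("anchor","foot","bed"):
    for r in regions_of(q,cam)[:2]: 
        ys,xs=np.nonzero(r["region"]);print(cam,q,round(r["score"],2),r["rect"],cv2.minAreaRect(np.c_[xs,ys].astype(np.float32)))
    for r in spot_point(q,cam)[:2]: print("  pt",r, ray(cam,r["uv"],0))
E
```

```text
{'t': 0.0, 'q': array([-9.21890065e-01,  3.59381834e-01,  1.10469953e-02, -3.44876656e-04,
       -1.22409407e+00, -2.88098539e-01]), 'qd': array([ 0.00138777,  0.0020128 ,  0.00156959, -0.00102526,  0.00074619,
       -0.00242998]), 'joint_efforts': array([ 9.81593876e-04, -5.82720029e+01,  2.93059373e+01,  6.99721813e+00,
        6.92273868e-03, -1.37515135e-04]), 'eef_pos': array([ 0.23809126, -0.63108683,  0.22562174]), 'ee_rot': array([ 3.13993523e+00, -1.53066611e-04, -2.78090226e+00]), 'force': array([ 0.55315266, -0.02724396,  0.23215849]), 'moment': array([-0.00894637,  0.04907364,  0.02807495]), 'gripper_force': 0.0, 'width': 0.08797535046469922}
top anchor 0.57 [288.5, 236.6, 303.6, 261.5] ((295.173583984375, 247.90756225585938), (9.521574020385742, 25.308958053588867), 10.619654655456543)
  pt {'uv': [293.7, 247.5], 'score': 0.51} [ 0.47656064 -0.09215282  0.        ]
top foot 0.68 [380.5, 182.5, 406.5, 207.9] ((395.53045654296875, 197.27439880371094), (25.6201171875, 27.055727005004883), 83.6598129272461)
  pt {'uv': [392.0, 194.9], 'score': 0.82} [ 0.58338383 -0.3064364
[... 304 characters left out ...]
t {'uv': [172.2, 217.8], 'score': 0.72} [0.5463954  0.16410638 0.        ]
side anchor 0.89 [298.5, 179.1, 322.3, 211.3] ((309.6951599121094, 194.24392700195312), (25.288822174072266, 34.34421157836914), 6.340191841125488)
  pt {'uv': [306.7, 210.3], 'score': 0.86} [ 4.76591726e-01 -8.83649082e-02  5.55111512e-17]
side foot 0.97 [256.9, 130.9, 275.2, 163.4] ((265.5, 146.0), (32.0, 19.0), 90.0)
  pt {'uv': [263.2, 156.1], 'score': 0.71} [ 0.58046579 -0.31929827  0.        ]
side bed 0.84 [210.0, 269.5, 319.9, 334.7] ((263.7733154296875, 301.46966552734375), (63.42183303833008, 113.54017639160156), 87.75425720214844)
  pt {'uv': [267.8, 306.7], 'score': 0.62} [0.54386138 0.16510258 0.        ]
```

View pics/t0.png

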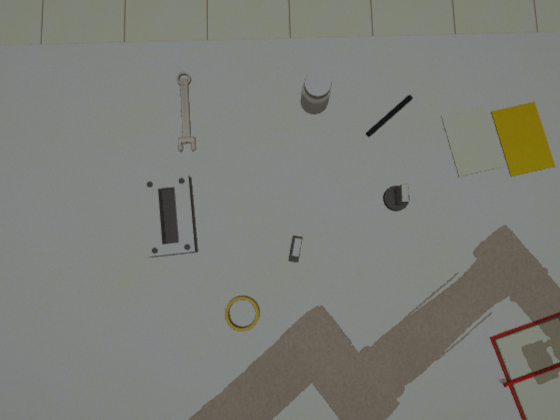

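View pics/s0.png

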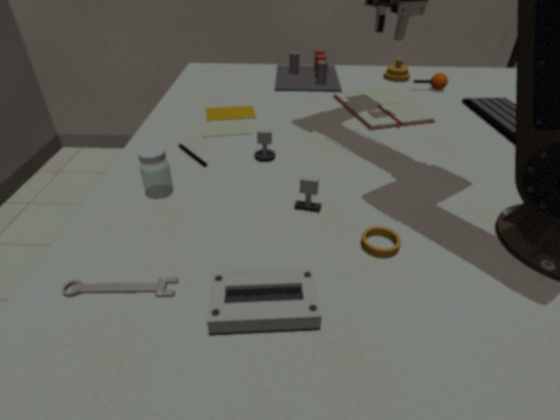

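The top view shows the anchor (bar head) at about (295,248), the foot (round disc) at (396,197) and the bed at (170,217), with its slot running from (165,188) to (170,243). The side view agrees: T-head at (308,195), disc at (265,145).

>>> arm_command --commands '[{"tx": -0.1,"ty": 0.1},{"tx": -0.22,"ty": 0.22},{"tx": -0.34,"ty": 0.345},{"tx": -0.46,"ty": 0.465},{"tx": -0.58,"ty": 0.585},{"tx": -0.7,"ty": 0.71},{"tx": -0.82,"ty": 0.83},{"tx": -0.83,"ty": 0.845}]' --claw 1

```text
invalid input
```

>>> arm_command --commands '[{"tx": -0.1,"ty": 0.1,"twist": 0.03},{"tx": -0.22,"ty": 0.22,"twist": 0.06},{"tx": -0.34,"ty": 0.345,"twist": 0.09},{"tx": -0.46,"ty": 0.465,"twist": 0.12},{"tx": -0.58,"ty": 0.585,"twist": 0.15},{"tx": -0.7,"ty": 0.71,"twist": 0.174},{"tx": -0.8,"ty": 0.81,"twist": 0.174},{"tx": -0.83,"ty": 0.845,"twist": 0.174}]'

```text
invalid input
```

```bash
python3 - <<'E'
from h import *
s=get_state();print(s["t"],s["q"],s["eef_pos"],s["ee_rot"])
save("wrist","w1")
c=calibration("wrist");print(c)
for q in("anchor","bed"):
    for r in regions_of(q,"wrist")[:2]: 
        ys,xs=np.nonzero(r["region"]);print(q,round(r["score"],2),r["rect"],cv2.minAreaRect(np.c_[xs,ys].astype(np.float32)))
    for r in spot_point(q,"wrist")[:2]: print("  pt",r, ray("wrist",r["uv"],0))
E
```

```text
0.7 [-9.21894164e-01  3.58564043e-01  1.18868686e-02 -5.44160643e-06
 -1.22413738e+00 -2.88094091e-01] [ 0.23825454 -0.63150621  0.22657781] [ 3.14157372e+00 -2.73032149e-07 -2.78078643e+00]
{'camera_matrix': array([[302.40409275,   0.        , 279.71488312],
       [  0.        , 302.40409275, 211.42222601],
       [  0.        ,   0.        ,   1.        ]]), 'extrinsics': array([[-3.53032583e-01,  9.04317358e-01,  2.39954393e-01,
         1.74122870e-01],
       [ 9.35611011e-01,  3.41175340e-01,  9.07271953e-02,
        -6.56258796e-01],
       [ 1.79655764e-04,  2.56533629e-01, -9.66535289e-01,
         3.85079889e-01],
       [ 0.00000000e+00,  0.00000000e+00,  0.00000000e+00,
         1.00000000e+00]])}
```

View pics/w1.png

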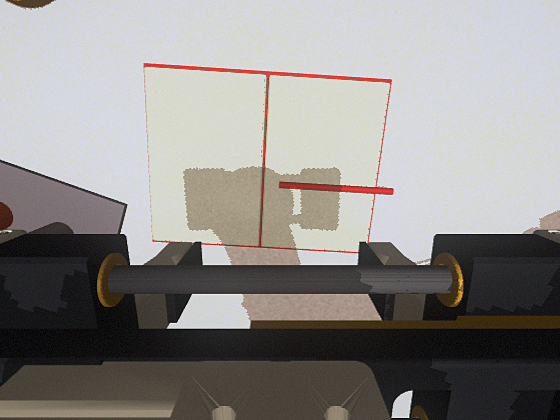

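The moves were refused (probably because every row needs all four keys), so this wrist picture only shows the start area, a red-edged book. I'll resend with full rows.

>>> arm_command --commands '[{"tx": -0.1,"ty": 0.1,"tz": 0,"twist": 0},{"tx": -0.22,"ty": 0.22,"tz": 0,"twist": 0},{"tx": -0.34,"ty": 0.345,"tz": 0,"twist": 0},{"tx": -0.46,"ty": 0.465,"tz": 0,"twist": 0},{"tx": -0.58,"ty": 0.585,"tz": 0,"twist": 0},{"tx": -0.7,"ty": 0.71,"tz": 0,"twist": 0},{"tx": -0.82,"ty": 0.83,"tz": 0,"twist": 0},{"tx": -0.83,"ty": 0.845,"tz": 0,"twist": 0}]' --claw 1

```text
t: 1.62
eef_pos: [0.3592, -0.3569, 0.2272]
ee_rot: [-3.141, 0.002, -2.778]
force: [-0.3, -0.5, -0.9]
width: 0.0876
gripper_force: 0.0
```

>>> arm_command --commands '[{"tx": -0.1,"ty": 0.1,"tz": 0,"twist": 0.03},{"tx": -0.22,"ty": 0.22,"tz": 0,"twist": 0.06},{"tx": -0.34,"ty": 0.345,"tz": 0,"twist": 0.09},{"tx": -0.46,"ty": 0.465,"tz": 0,"twist": 0.12},{"tx": -0.58,"ty": 0.585,"tz": 0,"twist": 0.15},{"tx": -0.7,"ty": 0.71,"tz": 0,"twist": 0.174},{"tx": -0.82,"ty": 0.83,"tz": 0,"twist": 0.174},{"tx": -0.83,"ty": 0.845,"tz": 0,"twist": 0.174}]'

```text
t: 2.28
eef_pos: [0.4794, -0.086, 0.227]
ee_rot: [3.141, 0.002, 2.958]
force: [-0.4, -0.1, 0.3]
width: 0.0876
gripper_force: 0.0
```

```bash
python3 - <<'E'
from h import *
s=get_state();print(s["t"],s["q"],s["eef_pos"],s["ee_rot"])
save("wrist","w2")
for q in("anchor","bed"):
    for r in regions_of(q,"wrist")[:2]: 
        ys,xs=np.nonzero(r["region"]);print(q,round(r["score"],2),r["rect"],cv2.minAreaRect(np.c_[xs,ys].astype(np.float32)))
    for r in spot_point(q,"wrist")[:2]: print("  pt",r, ray("wrist",r["uv"],0))
E
```

```text
2.2833 [ 2.27271307e-01  4.37804307e-02 -3.89878275e-01  2.56211484e-06
 -1.13536089e+00 -1.98175933e+00] [ 0.47939256 -0.08599561  0.22698181] [3.14088499e+00 1.62972486e-03 2.95790146e+00]
anchor 0.79 [263.1, 166.7, 277.7, 213.5] ((271.0, 187.5), (47.0, 16.0), 90.0)
  pt {'uv': [270.0, 188.1], 'score': 0.89} [ 0.47789229 -0.10168373  0.        ]
bed 0.85 [430.8, 128.9, 536.9, 232.8] ((484.18450927734375, 185.13621520996094), (103.05715942382812, 99.1227798461914), 86.633544921875)
  pt {'uv': [475.5, 201.9], 'score': 0.83} [0.54470483 0.15726736 0.        ]
```

View pics/w2.png

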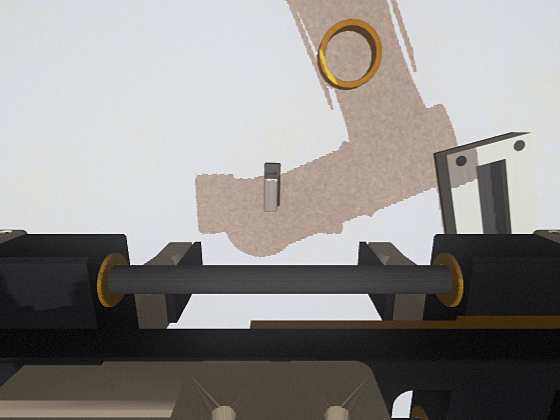

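The wrist view shows the anchor at (271,188): dark head end at (272,170), light grip at (271,195), nearly along the image column. The bed is at right, about (484,185). I'll zoom in.

```bash
python3 - <<'E'
from h import *
w=cv2.imread("pics/w2.png");t=cv2.imread("pics/t0.png")
a=cv2.resize(w[150:225,245:300],None,fx=8,fy=8,interpolation=0)
b=cv2.resize(t[225:275,275:315],(480,600),interpolation=0)[:,:350]
cv2.imwrite("pics/z.png",np.hstack([a,b]))
E
```

```text
(no output)
```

View pics/z.png

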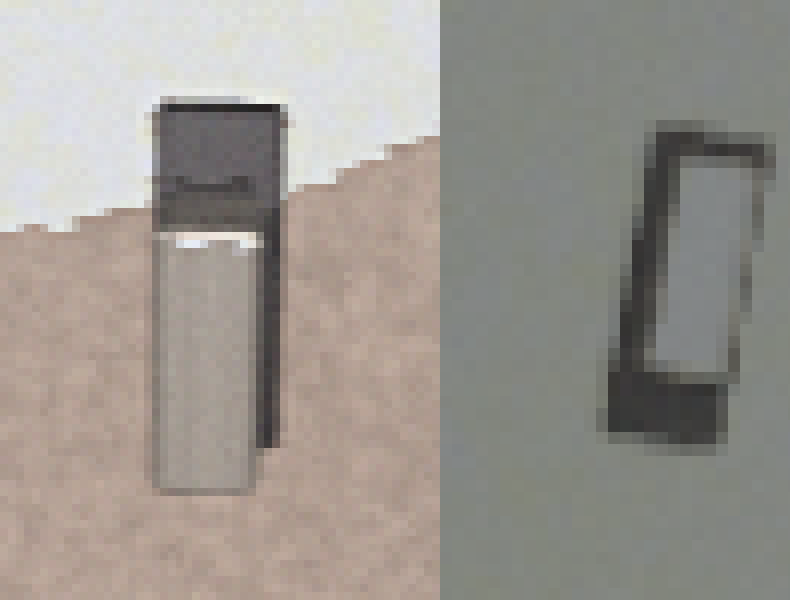

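```bash
python3 - <<'E'
from h import *
s=get_state();p=s["eef_pos"];yaw=s["ee_rot"][2]
f=lambda z,o,k:[[o[0]+a/k,o[1]+b/k] for a,b in z]
P=np.array([ray("wrist",u,.074) for u in f([(155,238),(261,238),(260,492),(155,492)],(245,150),8)])[:,:2]
H=np.array([ray("wrist",u,.012) for u in f([(157,104),(284,104)],(245,150),8)])[:,:2]
T=np.array([ray("top",u,.074) for u in f([(670,155),(755,160),(735,380),(645,370)],(275-440/12,225),12)])[:,:2]
X=np.array([np.cos(yaw),np.sin(yaw)]);Y=np.array([np.sin(yaw),-np.cos(yaw)])
for n,Q in(("wrist",P),("top",T)):
    c=Q.mean(0);d=(Q[0]+Q[1]-Q[2]-Q[3])/2;w=(Q[1]+Q[2]-Q[0]-Q[3])/2
    print(n,c,"len",np.linalg.norm(d),"wid",np.linalg.norm(w),"yaw",np.degrees(np.arctan2(d[1],d[0])),"tool dxy",(c-p[:2])@X,(c-p[:2])@Y)
print("head end",H,np.linalg.norm(H[0]-H[1]),H.mean(0)); print("tool yaw",np.degrees(yaw))
E
```

```text
wrist [ 0.47251645 -0.09884792] len 0.03401176352877667 wid 0.013842950812772033 yaw 168.83033764410186 tool dxy 0.0029333650502675725 -0.009507053515337325
top [ 0.47336693 -0.09515986] len 0.03537155757589485 wid 0.014224361863966395 yaw -7.793939220790251 tool dxy 0.0027782577872138346 -0.005725389245762273
head end [[ 0.4433083  -0.10279523]
 [ 0.44689564 -0.08369414]] 0.019435036545190874 [ 0.44510197 -0.09324469]
tool yaw 169.3631665252522
```

>>> arm_command --commands '[{"tx": 0.012,"ty": -0.034,"tz": 0.1,"twist": 0},{"tx": 0.012,"ty": -0.034,"tz": 0.22,"twist": 0},{"tx": 0.012,"ty": -0.034,"tz": 0.34,"twist": 0},{"tx": 0.012,"ty": -0.034,"tz": 0.46,"twist": 0},{"tx": 0.012,"ty": -0.034,"tz": 0.58,"twist": 0},{"tx": 0.012,"ty": -0.034,"tz": 0.68,"twist": 0},{"tx": 0.012,"ty": -0.034,"tz": 0.74,"twist": 0},{"tx": 0.012,"ty": -0.034,"tz": 0.74,"twist": 0}]' --claw 1

```text
t: 3.2
eef_pos: [0.4701, -0.0991, 0.0387]
ee_rot: [-3.14, -0.006, 2.953]
force: [1.2, 0.6, 0.2]
width: 0.0877
gripper_force: 0.0
```

>>> arm_command --commands '[{"tx": 0,"ty": 0,"tz": 0,"twist": 0},{"tx": 0,"ty": 0,"tz": 0,"twist": 0},{"tx": 0,"ty": 0,"tz": 0,"twist": 0},{"tx": 0,"ty": 0,"tz": 0,"twist": 0},{"tx": 0,"ty": 0,"tz": 0,"twist": 0},{"tx": 0,"ty": 0,"tz": 0,"twist": 0},{"tx": 0,"ty": 0,"tz": 0,"twist": 0},{"tx": 0,"ty": 0,"tz": 0,"twist": 0}]' --claw 0 --grip_force 25

```text
t: 3.87
eef_pos: [0.473, -0.0975, 0.0418]
ee_rot: [3.141, 0.0, 2.956]
force: [0.8, -0.7, -0.7]
width: 0.0399
gripper_force: 0.0
```

Still closing; I'll wait, then lift 8 cm.

>>> arm_command --commands '[{"tx": 0,"ty": 0,"tz": 0,"twist": 0},{"tx": 0,"ty": 0,"tz": 0,"twist": 0},{"tx": 0,"ty": 0,"tz": 0,"twist": 0},{"tx": 0,"ty": 0,"tz": 0,"twist": 0},{"tx": 0,"ty": 0,"tz": 0,"twist": 0},{"tx": 0,"ty": 0,"tz": 0,"twist": 0},{"tx": 0,"ty": 0,"tz": 0,"twist": 0},{"tx": 0,"ty": 0,"tz": 0,"twist": 0}]'

```text
t: 4.53
eef_pos: [0.4728, -0.0975, 0.0415]
ee_rot: [-3.142, -0.0, 2.956]
force: [0.9, 1.4, -1.4]
width: 0.0137
gripper_force: 25.0
```

>>> arm_command --commands '[{"tx": 0,"ty": 0,"tz": -0.04,"twist": 0},{"tx": 0,"ty": 0,"tz": -0.1,"twist": 0},{"tx": 0,"ty": 0,"tz": -0.16,"twist": 0},{"tx": 0,"ty": 0,"tz": -0.22,"twist": 0},{"tx": 0,"ty": 0,"tz": -0.28,"twist": 0},{"tx": 0,"ty": 0,"tz": -0.32,"twist": 0},{"tx": 0,"ty": 0,"tz": -0.32,"twist": 0},{"tx": 0,"ty": 0,"tz": -0.32,"twist": 0}]'

```text
t: 5.2
eef_pos: [0.4728, -0.0974, 0.1216]
ee_rot: [3.141, 0.001, 2.956]
force: [-0.6, -0.1, -1.7]
width: 0.0139
gripper_force: 25.0
```

>>> arm_command --commands '[{"tx": -0.04,"ty": 0.1,"tz": -0.08,"twist": -0.02},{"tx": -0.08,"ty": 0.25,"tz": -0.16,"twist": -0.04},{"tx": -0.13,"ty": 0.4,"tz": -0.24,"twist": -0.06},{"tx": -0.18,"ty": 0.55,"tz": -0.3,"twist": -0.08},{"tx": -0.23,"ty": 0.7,"tz": -0.32,"twist": -0.08},{"tx": -0.28,"ty": 0.85,"tz": -0.32,"twist": -0.08},{"tx": -0.33,"ty": 0.97,"tz": -0.32,"twist": -0.08},{"tx": -0.33,"ty": 1.0,"tz": -0.32,"twist": -0.08}]'

```text
t: 5.87
eef_pos: [0.6022, 0.1369, 0.1992]
ee_rot: [-3.141, -0.001, -3.074]
force: [1.5, 0.4, -1.5]
width: 0.0138
gripper_force: 25.0
```

```bash
python3 - <<'E'
from h import *
grab_frame("side")
s=get_state();print(s["t"],s["q"],s["eef_pos"],s["ee_rot"],s["width"])
save("wrist","w3")
for r in spot_point("bed","wrist")[:2]: print("  pt",r, ray("wrist",r["uv"],0))
w=cv2.imread("pics/w3.png");t=cv2.imread("pics/t0.png")
b=cv2.resize(t[165:265,140:205],(240,370),interpolation=0)
o=np.zeros((420,800,3),np.uint8);o[:,:560]=w;o[:370,560:]=b;cv2.imwrite("pics/z2.png",o)
E
```

```text
5.9167 [ 5.39207847e-01  2.83318507e-01 -1.61325979e-01 -4.52457289e-04
 -1.12876346e+00 -2.04202198e+00] [0.60097409 0.13626206 0.19888653] [-3.14077096e+00 -2.51245511e-03 -3.07380557e+00] 0.013697083771792984
  pt {'uv': [305.6, 145.2], 'score': 0.95} [0.54393034 0.15896586 0.        ]
```

View pics/z2.png

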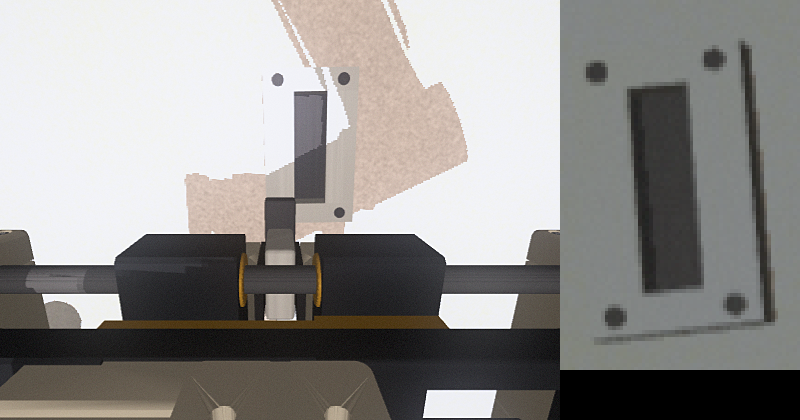

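The wrist view shows the slot with corners near (295,91), (327,92), (324,203) and (295,200). The held anchor's head end is at (280,198), and it hangs straight. The top crop gives slot corners at (628,89), (687,84), (702,288), (643,293).

```bash
python3 - <<'E'
from h import *
s=get_state();p=s["eef_pos"];yaw=s["ee_rot"][2]
W=[(294.7,91),(327,92),(324.5,203),(295,203)]
T=[(140+(a-560)/3.692,165+b/3.7) for a,b in [(628,89),(687,84),(702,288),(643,293)]]
X=np.array([np.cos(yaw),np.sin(yaw)]);Y=np.array([np.sin(yaw),-np.cos(yaw)])
for cam,U in(("wrist",W),("top",T)):
    Q=np.array([ray(cam,u,.032) for u in U])[:,:2]
    c=Q.mean(0);d=(Q[0]+Q[1]-Q[2]-Q[3])/2;w=(Q[1]+Q[2]-Q[0]-Q[3])/2
    print(cam,Q.round(4).tolist(),c,"len",np.linalg.norm(d),"wid",np.linalg.norm(w),"yaw",np.degrees(np.arctan2(d[1],d[0])),"dxy tool",(c-p[:2])@X,(c-p[:2])@Y)
# holes, pitch check and centre (z=.032)
for cam,U in(("wrist",[(277.5,80),(344,78),(339.5,212)]),("top",[(140+(a-560)/3.692,165+b/3.7) for a,b in[(596,72),(713,59),(736,304),(615,317)]])):
    Q=np.array([ray(cam,u,.032) for u in U])[:,:2]; print(cam,"holes",Q.round(4).tolist(),"mid",(Q[0]+Q[2])/2)
# head tip of anchor held: bottom at TCP z -.042
h=np.array([ray("wrist",u,p[2]-.042+.012) for u in[(265,198),(294.5,198)]])[:,:2];print("head",h,np.linalg.norm(h[0]-h[1]),"tool",(h.mean(0)-p[:2])@X,(h.mean(0)-p[:2])@Y)
print(p,np.degrees(yaw))
E
```

```text
wrist [[0.4903, 0.1405], [0.489, 0.1732], [0.6037, 0.1826], [0.6059, 0.15]] [0.547226   0.16159205] len 0.11555474151185273 wid 0.03264222511492549 yaw -175.30212254124166 dxy tool 0.05012664700772402 0.03174629710015649
top [[0.6032, 0.1856], [0.6052, 0.1526], [0.4907, 0.1437], [0.4888, 0.1763]] [0.54698054 0.16455824] len 0.11480846099690777 wid 0.03286087295036041 yaw 4.5426846747993626 dxy tool 0.05017446229356956 0.03472223571057762
wrist holes [[0.4811, 0.1226], [0.4749, 0.1887], [0.6129, 0.2004]] mid [0.54698909 0.16145978]
top holes [[0.6134, 0.2037], [0.6191, 0.138], [0.4814, 0.125], [0.476, 0.1916]] mid [0.54739045 0.16434565]
head [[0.57254696 0.12157944]
 [0.57129324 0.14034896]] 0.018811345522083783 tool 0.02752231519102885 -0.00045475564217694903
[0.59935137 0.13324678 0.19938277] -176.18994730506665
```

>>> arm_command --commands '[{"tx": 0.06,"ty": 0.04,"tz": 0,"twist": -0.004},{"tx": 0.14,"ty": 0.1,"tz": 0.04,"twist": -0.004},{"tx": 0.199,"ty": 0.139,"tz": 0.12,"twist": -0.004},{"tx": 0.199,"ty": 0.139,"tz": 0.22,"twist": -0.004},{"tx": 0.199,"ty": 0.139,"tz": 0.32,"twist": -0.004},{"tx": 0.199,"ty": 0.139,"tz": 0.4,"twist": -0.004},{"tx": 0.199,"ty": 0.139,"tz": 0.4,"twist": -0.004},{"tx": 0.199,"ty": 0.139,"tz": 0.4,"twist": -0.004}]'

```text
t: 6.68
eef_pos: [0.5473, 0.1628, 0.1009]
ee_rot: [-3.14, -0.002, -3.064]
force: [0.3, 0.0, -1.4]
width: 0.014
gripper_force: 25.0
```

```bash
python3 - <<'E'
from h import *
for i in range(4): a=grab_frame("side")
s=get_state();print(s["t"],s["eef_pos"],np.degrees(s["ee_rot"][2]))
w=grab_frame("wrist")
o=np.zeros((420,800,3),np.uint8)
o[:,:400]=cv2.resize(a[210:340,205:329],(400,420));o[:,400:]=cv2.resize(w[60:268,180:378],(400,420))
cv2.imwrite("pics/z3.png",o[:,:,::-1])
E
```

```text
6.8833 [0.54908701 0.16446868 0.10316214] -175.54184369255844
```

View pics/z3.png

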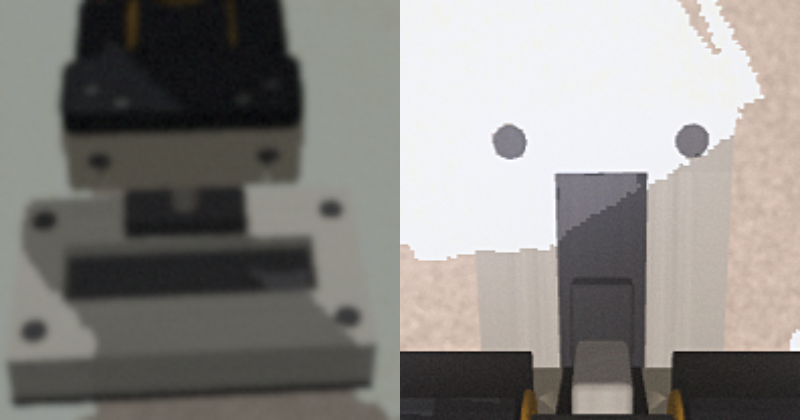

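The anchor's head lies centred over the slot: in the wrist crop it spans 570–634 inside the slot's 556–647, and the two are parallel. Lowering it.

>>> arm_command --commands '[{"tx": 0,"ty": 0,"tz": 0.04,"twist": 0},{"tx": 0,"ty": 0,"tz": 0.08,"twist": 0},{"tx": 0,"ty": 0,"tz": 0.12,"twist": 0},{"tx": 0,"ty": 0,"tz": 0.15,"twist": 0},{"tx": 0,"ty": 0,"tz": 0.18,"twist": 0},{"tx": 0,"ty": 0,"tz": 0.208,"twist": 0},{"tx": 0,"ty": 0,"tz": 0.208,"twist": 0},{"tx": 0,"ty": 0,"tz": 0.208,"twist": 0}]'

```text
t: 7.6
eef_pos: [0.548, 0.1642, 0.049]
ee_rot: [-3.141, -0.001, -3.063]
force: [0.4, 0.4, -1.0]
width: 0.014
gripper_force: 25.0
```

```bash
python3 - <<'E'
from h import *
for i in range(5): grab_frame("side")
s=get_state();print(s["t"],s["q"],s["eef_pos"],np.degrees(s["ee_rot"][2]),s["force"],s["width"])
E
```

```text
7.85 [ 6.32996160e-01  3.67200329e-01 -4.32102291e-01 -2.07309468e-05
 -7.70918395e-01 -2.12572899e+00] [0.54836775 0.16446282 0.04991033] -175.52814713592423 [-0.08793313 -0.55283521 -2.25860784] 0.01408623512062204
```

>>> arm_command --commands '[{"tx": 0,"ty": 0,"tz": 0,"twist": -0.025},{"tx": 0,"ty": 0,"tz": 0,"twist": -0.06},{"tx": 0,"ty": 0,"tz": 0,"twist": -0.095},{"tx": 0,"ty": 0,"tz": 0,"twist": -0.13},{"tx": 0,"ty": 0,"tz": 0,"twist": -0.165},{"tx": 0,"ty": 0,"tz": 0,"twist": -0.2},{"tx": 0,"ty": 0,"tz": 0,"twist": -0.235},{"tx": 0,"ty": 0,"tz": 0,"twist": -0.25}]'

```text
t: 8.52
eef_pos: [0.5484, 0.1644, 0.0499]
ee_rot: [-3.141, 0.001, -2.272]
force: [0.5, 0.5, -1.2]
width: 0.0138
gripper_force: 25.0
```

>>> arm_command --commands '[{"tx": 0,"ty": 0,"tz": 0,"twist": -0.035},{"tx": 0,"ty": 0,"tz": 0,"twist": -0.07},{"tx": 0,"ty": 0,"tz": 0,"twist": -0.105},{"tx": 0,"ty": 0,"tz": 0,"twist": -0.14},{"tx": 0,"ty": 0,"tz": 0,"twist": -0.175},{"tx": 0,"ty": 0,"tz": 0,"twist": -0.21},{"tx": 0,"ty": 0,"tz": 0,"twist": -0.24},{"tx": 0,"ty": 0,"tz": 0,"twist": -0.25}]'

```text
t: 9.18
eef_pos: [0.5484, 0.1644, 0.0499]
ee_rot: [-3.141, 0.0, -1.487]
force: [-0.1, 0.1, -1.1]
width: 0.0138
gripper_force: 25.0
```

>>> arm_command --commands '[{"tx": 0,"ty": 0,"tz": 0,"twist": 0},{"tx": 0,"ty": 0,"tz": 0,"twist": 0},{"tx": 0,"ty": 0,"tz": 0.003,"twist": 0},{"tx": 0,"ty": 0,"tz": 0.005,"twist": 0},{"tx": 0,"ty": 0,"tz": 0.007,"twist": 0},{"tx": 0,"ty": 0,"tz": 0.007,"twist": 0},{"tx": 0,"ty": 0,"tz": 0.007,"twist": 0},{"tx": 0,"ty": 0,"tz": 0.007,"twist": 0}]'

```text
t: 9.85
eef_pos: [0.5482, 0.1644, 0.0478]
ee_rot: [3.142, -0.0, -1.493]
force: [-0.5, -0.2, -2.3]
width: 0.014
gripper_force: 25.0
```

>>> arm_command --commands '[{"tx": 0,"ty": 0,"tz": 0,"twist": 0},{"tx": 0,"ty": 0,"tz": 0,"twist": 0},{"tx": 0,"ty": 0,"tz": 0,"twist": 0},{"tx": 0,"ty": 0,"tz": 0,"twist": 0},{"tx": 0,"ty": 0,"tz": 0,"twist": 0},{"tx": 0,"ty": 0,"tz": 0,"twist": 0},{"tx": 0,"ty": 0,"tz": 0,"twist": 0},{"tx": 0,"ty": 0,"tz": 0,"twist": 0}]' --claw 0.6

```text
t: 10.52
eef_pos: [0.5482, 0.1644, 0.0478]
ee_rot: [-3.142, 0.0, -1.493]
force: [-0.4, 0.7, -0.6]
width: 0.0521
gripper_force: 0.0
```

>>> arm_command --commands '[{"tx": 0,"ty": 0,"tz": -0.02,"twist": 0},{"tx": 0,"ty": 0,"tz": -0.06,"twist": 0},{"tx": 0,"ty": 0,"tz": -0.12,"twist": 0},{"tx": 0,"ty": 0,"tz": -0.22,"twist": 0},{"tx": 0,"ty": 0,"tz": -0.32,"twist": 0},{"tx": 0,"ty": 0,"tz": -0.42,"twist": 0},{"tx": 0,"ty": 0,"tz": -0.52,"twist": 0},{"tx": 0,"ty": 0,"tz": -0.6,"twist": 0}]'

```text
t: 11.18
eef_pos: [0.5487, 0.1644, 0.2012]
ee_rot: [-3.139, 0.001, -1.492]
force: [-0.0, 0.8, 0.1]
width: 0.0525
gripper_force: 0.0
```

```bash
python3 - <<'E'
from h import *
for i in range(5): a=grab_frame("side")
s=get_state();print(s["t"],s["eef_pos"],s["width"])
w=grab_frame("wrist")
o=np.zeros((420,800,3),np.uint8)
o[:,:400]=cv2.resize(a[210:340,205:329],(400,420));o[:,400:]=cv2.resize(w[60:268,180:378],(400,420))
cv2.imwrite("pics/z4.png",o[:,:,::-1])
boxes=boxes_of("foot","side");print(boxes[:1])
E
```

```text
11.4333 [0.54789588 0.16421884 0.19807164] 0.05273159062686197
[{'rect': [255.0, 140.3, 276.0, 161.1], 'score': 0.45}]
```

View pics/z4.png

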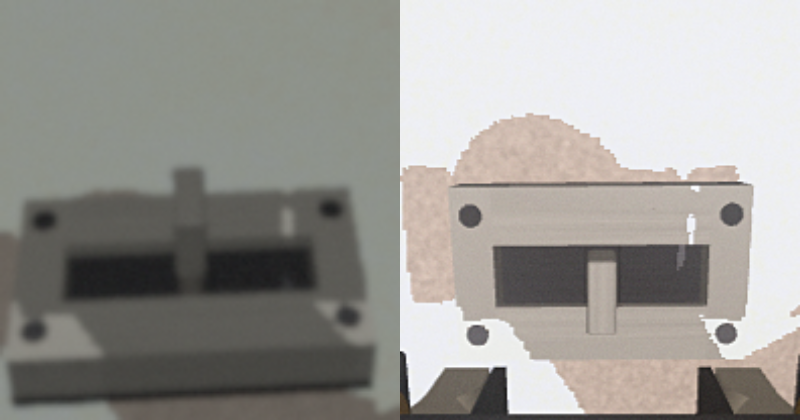

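The anchor stands upright mid-slot with its grip square across: (188,225) in the side crop, (601,290) in the wrist crop. The gripper is clear, so I'm handing in.

```bash
python3 -c "
from station import *
print(job_done())"
```

```text
the job is handed in; nothing more can be done
None
```

The anchor is in the slot, turned a quarter turn so its head lies across under the lips; it stands upright and released, the foot was not touched, and the job was handed in at about 11.5 s (no verdict was returned).

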